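# Lock the hold-down clamp over the steel cup

## Robot

A 6-joint arm with a two-finger parallel gripper is mounted at the origin on the work surface; the furniture and walls round the work are solid. World frame = base frame: x ahead of the robot, y to its left, z up, the work surface at z = 0. Lengths are in m, angles in rad, forces in N, time in s.
With the tool pointing down it reaches from about 0.25 to 0.775 m from the base axis. Payload 4 kg.
Tool frame: the origin (TCP) lies midway between the tips of the shut fingers; the grasp point (between the pads) lies 19 mm behind it; z points along the fingers, x is the direction in which the jaws open and shut, and the axes are right-handed (so a half turn about z gives the same grasp; the last joint's range is limited). The gripper opens to 94 mm and grips with 3 to 60 N. Pads are 16 mm wide; open, the fingers measure 119 mm over their backs; the gripper's body (75 mm by 177 mm) begins 78 mm behind the grasp point.
Start: joints at [1.044, 0.087, 1.371, -0, 1.684, -0.103], TCP at [0.226, 0.501, 0.206] pointing down, gripper open.
Joint ranges: [-3.1, 3.1], [-0.76, 2.03], [0.27, 2.55], [-1.08, 4.22], [0.17, 2.65], [-2.57, 2.57]. Speed limits (rad/s): [2.79, 2.79, 3.14, 3.14, 3.14, 3.14].

## Interface

Orientations are given as [roll, pitch, yaw] about the fixed x, y, z axes, in that order (R = Rz(yaw) Ry(pitch) Rx(roll)).
In Python, from bench import robot gives the robot as it stands.
- The arm moves only by the shell command python3 -m handwheel 'ROWS'. ROWS is a JSON object of lists of equal length, an entry for each row: "delta_pos": the shift along the tool's x, y, z in mm, a list of three; "rotation": the turn, a rotation vector about the tool's x, y, z in rad, a list of three; "claw": the closure, from -1 (fully open) to 1 (shut). In form: {"delta_pos": [[tx, ty, tz], ...], "rotation": [[wx, wy, wz], ...], "claw": [claw, ...]}. A call has exactly 8 rows; each row shifts and turns the commanded pose from where the row before left it, along the tool's axes as they then stand; what a row does not reach is not made up. A row lasts 1/8 s, in which the tool goes at most 62.5 mm and 10.7 degrees, less where a joint would pass 70% of its speed; a pose out of reach is approached as far as the arm can. A call with a gripper value outside its range is refused whole. The fingers move at their own pace and stop on an object; the grip force is fixed at half the most. Time passes only in rows, so rows that do not move let the fingers close, or fill a call up. It gives the time, the measured TCP pose, the force and the opening at its end, in the units of the state.
- robot.get_obs(): the state, without advancing time (a new reading comes with each control period).
- robot.snapshot(name): name is "side" or "top" or "wrist"; returns a dict with "color" (480x640x3 uint8, red, green, blue), "intrinsics" (3x3 intrinsics, pixels), "eye" and "rotation" of the camera in the world. Camera axes: x right, y down, z forward; pixel columns grow to the right and rows downward; lengths in m; the calibration is good to about 2 mm. A picture is of the moment at which its call begins. There is no depth.
- robot.close_job(): hands the job in, once; it reports no verdict.
The state is a dict: "time": time; "joint_positions": joint angles; "qvel": joint speeds; "joint_torque": joint torques, N m; "tool_pos": TCP position; "ee_rot": TCP orientation; "wrist_force": force on the tool from outside, world axes, zero at the start; "wrist_torque": the same for the moment, N m; "width": finger opening in m.
Only numpy, scipy, OpenCV 4.12 (cv2) and the standard library are available. Lean on these libraries where they do the work, as an engineer would, in place of code of your own. Each camera call takes 0.05 s, during which the arm holds its last target.

## Task

Two identical spring hold-down clamps stand on the grey tooling plate; one has a steel cup sitting in its nest, the other is empty. On the clamp with the cup, push the knob and its plunger down into the housing against the spring, then slide the knob's keeper bar fully home under the catch, and let go so that the clamp stays locked down on the cup. Leave the empty clamp as it is and the cup upright in its nest.

Things in the scene. Friction and masses are not known exactly. Their poses are not given: they have to be found in the camera images.
- clamp: The clamp with the cup, fixed on a grey tooling plate: base x -38 to 90, y -37 to 99, 12 mm thick; dark housing 42 x 42, 45 mm high. Origin on the plate's top (50 mm above the bench) under the plunger axis, z up, +x the keeper's way to the catch, +y to the nest (centre 62 mm off). Catch: post 36 mm wide at x 67 to 81, its lip overhangs from x 44 on, underside z 73.5, top z 84 (screws 86) mm.
- clamp_knob (a point): Centre of the top of the round black upright knob, 24 mm diameter, 38 mm tall, on a flat steel keeper bar 60 x 24 x 10 mm (nose 36 mm ahead of the knob's axis). At first 124 mm above the clamp's origin. Knob and bar ride on the plunger. Fingers gripping the knob's upper 20 mm, closing along the clamp's y, clear everything; below 86 mm over the origin beware of the lip.
- clamp_plunger (a joint): How far plunger, knob and bar are pressed straight down, m: 0 up (start), 0.018 stop. Spring: about 2 N at first, about 10 N at the stop. An arm on it (top 76 mm over the origin when raised) lowers a sprung rubber foot onto the cup. Let go when locked, it rises to about 0.012, held by the catch lip.
- clamp_keeper (a joint): How far knob and bar are slid along the clamp's +x, m: 0 with the knob over the clamp's origin (start 0 to 0.005), 0.028 at the stop, fully home under the lip. The lip blocks the bar at about 0.008 unless the plunger is down beyond about 0.013. Friction about 1 N.
- steel_cup: Turned steel cup, 38 mm diameter, 26 mm tall, open at the top, standing in the clamp's nest (a ring 50 mm across, 6 mm high) under the rubber foot. Origin at the centre of its underside, z up.
- spare_knob (a point): The same knob-top point on the other, identical but empty clamp, which is to be left alone.
Things that resemble listed ones, but are neither listed nor needed, are in the scene too. What is shaped like the steel_cup but brown is not meant.

How it is judged:
By the outcome, as a careful person would: the job done as asked, in the order asked, and still so for the second after the job is handed in, with the robot touching nothing.
It also fails if it takes over 27 s, if anything falls off the work surface, if the arm or the gripper's body presses on something with over 40 N, if the wrist force passes 120 N, or if a joint passes its speed limit or range.

## Working session

There is one attempt and no reset: what is moved stays moved. The work goes in short steps, Python scripts to look and compute and a shell command to move; the robot and the scene stay as the last step left them, time stands still between calls to the robot, and variables do not carry over. Pictures are saved under pics/ and viewed, and the job is handed in when it is done.

```bash
mkdir -p pics
cat > h.py <<'E'
import numpy as np,cv2
from bench import robot
def snap(n,f):
    s=robot.snapshot(n); cv2.imwrite('pics/'+f+'.png',s['color'][:,:,::-1]); np.savez('pics/'+f+'.npz',**{k:np.array(s[k]) for k in('color','intrinsics','eye','rotation')}); return s
def load(f): return np.load('pics/'+f+'.npz')
def ray(s,uv):
    d=np.linalg.inv(s['intrinsics'])@np.array([uv[0],uv[1],1.]); d=s['rotation']@d; return np.array(s['eye']),d/np.linalg.norm(d)
def plane(s,uv,z):
    e,d=ray(s,uv); return e+d*(z-e[2])/d[2]
def tri(a,ua,b,ub):
    e1,d1=ray(a,ua);e2,d2=ray(b,ub)
    A=np.stack([d1,-d2],1);t=np.linalg.lstsq(A,e2-e1,rcond=None)[0]
    p,q=e1+t[0]*d1,e2+t[1]*d2; return (p+q)/2,np.linalg.norm(p-q)
def proj(s,p):
    c=np.array(s['rotation']).T@(np.array(p)-s['eye']);c=s['intrinsics']@c;return c[:2]/c[2]
E
python3 - <<'E'
from h import *
for n in('side','top','wrist'):
    s=snap(n,n+'0'); print(n,s['eye'],np.round(s['rotation'],3).tolist())
o=robot.get_obs();print(o['time'],o['tool_pos'],o['ee_rot'],o['width'])
E
```

```text
side [0.34364743 0.69389226 0.60126195] [-2.172, 0.004, -3.073]
top [ 0.30792947 -0.01152167  1.23579264] [-3.08, 0.005, -1.558]
wrist [0.15611441 0.53274204 0.38355603] [2.877, 0.002, 1.146]
0.15 [0.22596755 0.50097577 0.20456938] [-3.14143169e+00  1.70418016e-03  1.14700177e+00] 0.09372124329276812
```

```bash
sed -i "s/^def load(f).*/from scipy.spatial.transform import Rotation as Ro\ndef load(f):\n    s=dict(np.load('pics\/'+f+'.npz'))\n    if s['rotation'].ndim==1: s['rotation']=Ro.from_euler('xyz',s['rotation']).as_matrix()\n    return s/" h.py; sed -i "s/for k in('color','intrinsics','eye','rotation')}); return s/for k in('color','intrinsics','eye','rotation')}); return load(f)/" h.py; cat h.py | head -12; python3 -c "
from h import *
for n in('side','top','wrist'): s=load(n+'0');print(s['rotation'][:,2],s['intrinsics'].tolist())"
```

```text
import numpy as np,cv2
from bench import robot
def snap(n,f):
    s=robot.snapshot(n); cv2.imwrite('pics/'+f+'.png',s['color'][:,:,::-1]); np.savez('pics/'+f+'.npz',**{k:np.array(s[k]) for k in('color','intrinsics','eye','rotation')}); return load(f)
from scipy.spatial.transform import Rotation as Ro
def load(f):
    s=dict(np.load('pics/'+f+'.npz'))
    if s['rotation'].ndim==1: s['rotation']=Ro.from_euler('xyz',s['rotation']).as_matrix()
    return s
def ray(s,uv):
    d=np.linalg.inv(s['intrinsics'])@np.array([uv[0],uv[1],1.]); d=s['rotation']@d; return np.array(s['eye']),d/np.linalg.norm(d)
def plane(s,uv,z):
[ 0.05839303 -0.82235666 -0.56596801] [[500.1905956003228, 0.0, 320.26377976945224], [0.0, 500.1905956003228, 241.34998960034505], [0.0, 0.0, 1.0]]
[ 0.06111189  0.00593368 -0.99811328] [[596.6087553843672, 0.0, 328.15073392702254], [0.0, 596.6087553843672, 239.59992645760158], [0.0, 0.0, 1.0]]
[ 0.23724561 -0.10902949 -0.96531191] [[410.2724495673581, 0.0, 320.2801738606897], [0.0, 410.2724495673581, 241.62476249624677], [0.0, 0.0, 1.0]]
```

View pics/side0.png

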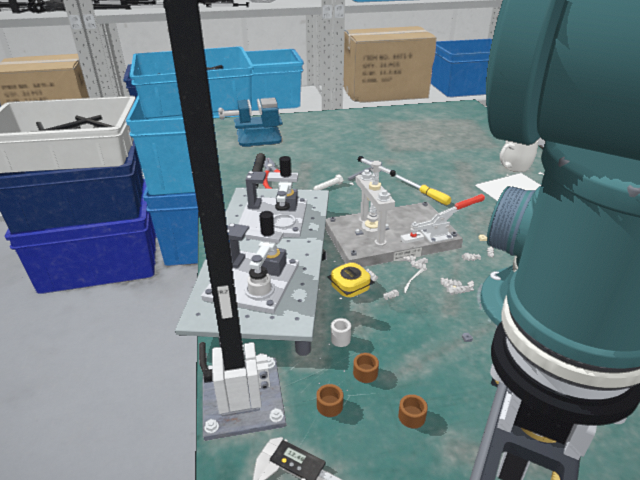

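View pics/top0.png

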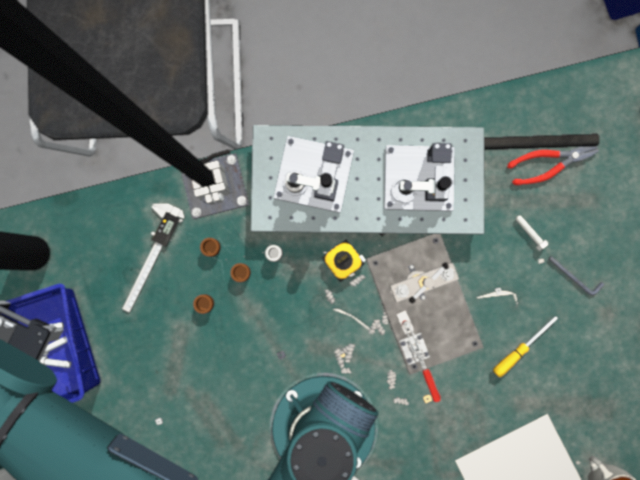

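View pics/wrist0.png

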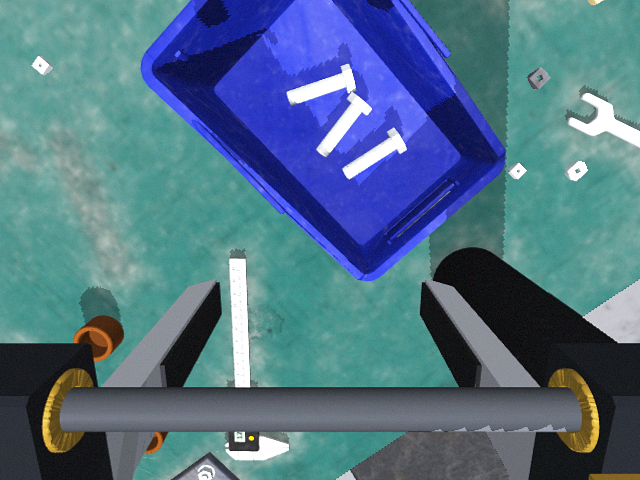

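Run:
```python
from h import *
s=load('side0')['color'][:,:,::-1];t=load('top0')['color'][:,:,::-1]
cv2.imwrite('pics/c1.png',np.vstack([cv2.resize(s[150:330,190:340],(600,720),interpolation=cv2.INTER_CUBIC)])[:600])
cv2.imwrite('pics/c1b.png',cv2.resize(s[225:325,190:310],(720,600),interpolation=cv2.INTER_CUBIC))
cv2.imwrite('pics/c2.png',cv2.resize(t[125:225,265:465],(800,400),interpolation=cv2.INTER_CUBIC))
T=load('top0')
for uv in[(326,181),(445,184)]:print(plane(T,uv,.174))
for uv in[(326,148),(440,148)]:print(plane(T,uv,.174))
```

```text
[ 4.78205462e-01 -3.55924211e-05  1.74000000e-01]
[ 0.47527511 -0.21328429  0.174     ]
[0.5380743  0.00072566 0.174     ]
[ 0.54040534 -0.20426853  0.174     ]
```

View pics/c1.png

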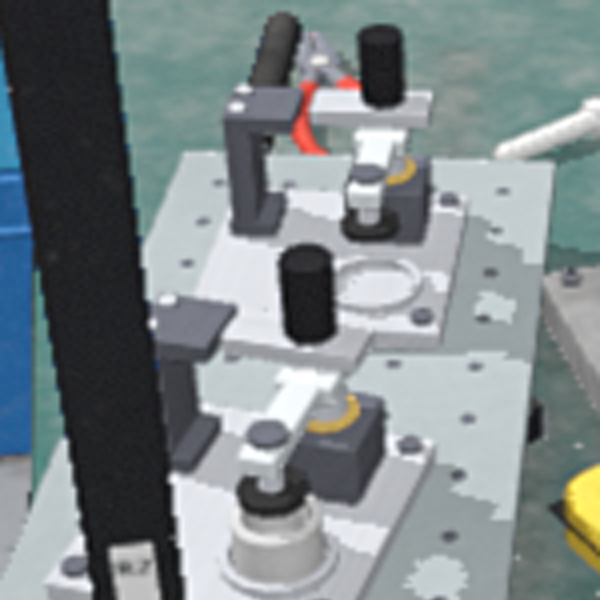

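View pics/c1b.png

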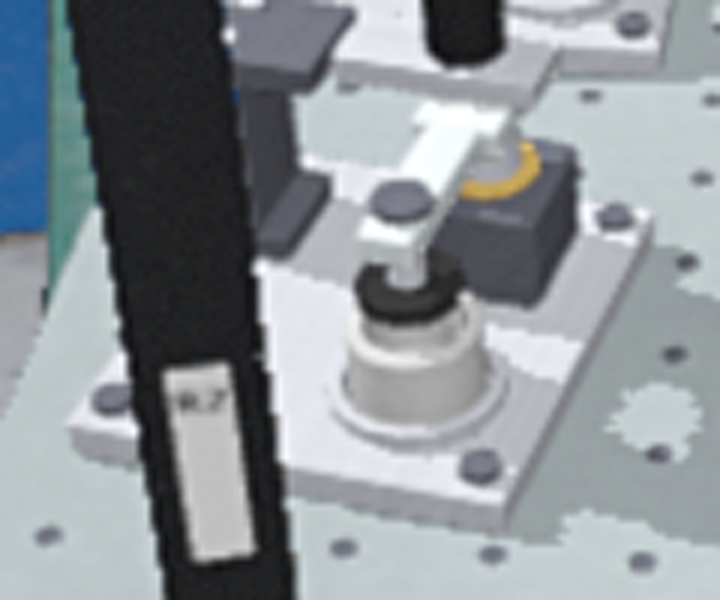

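View pics/c2.png

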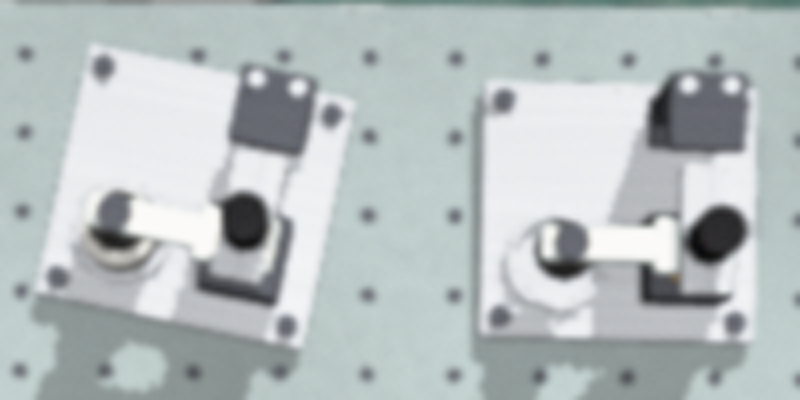

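Run:
```python
from h import *
T=load('top0');S=load('side0')
# knob top: dark blob
def full(c): return (c[0]/4+265-.4, c[1]/4+125-.4)
C=[full(c) for c in[(90,45),(355,103),(302,350),(37,292)]]
P=[plane(T,c,.062) for c in C]
for p in P:print('corner',np.round(p,4))
for a,b in((3,0),(2,1)): 
    d=P[b]-P[a];print(np.degrees(np.arctan2(d[1],d[0])),np.linalg.norm(d))
for a,b in((1,0),(2,3)): 
    d=P[b]-P[a];print(np.degrees(np.arctan2(d[1],d[0]))-90,np.linalg.norm(d))
# masks
for n,I,roi in(('top',T,(312,168,340,196)),('side',S,(258,208,276,238))):
    g=I['color'].max(2);x0,y0,x1,y1=roi
    m=(g[y0:y1,x0:x1]<45).astype(np.uint8)
    k,l,st,ce=cv2.connectedComponentsWithStats(m)
    i=1+np.argmax(st[1:,4]);print(n,st[i]+[x0,y0,0,0,0],ce[i]+[x0,y0])
for uv in[(205,182),(210,175),(185,145)]:print('pole',plane(T,uv,0.05),plane(T,uv,0.3))
e=T['eye'];print(e, proj(T,[.478,0,.174]))
for t in(.02,.06):print()
d=P[1]-P[2];ux=d/np.linalg.norm(d);uy=np.array([-ux[1],ux[0],0])
# origin from corners: base x -38..90,y -37..99
cs=[(90,99),(90,-37),(-38,-37),(-38,99)]
print('origin',np.mean([p-ux*c[0]/1e3-uy*c[1]/1e3 for p,c in zip(P,cs)],axis=0))
a=cv2.resize(T['color'][160:205,285:350,::-1],(780,540),interpolation=cv2.INTER_CUBIC)
b=cv2.resize(S['color'][200:245,235:300,::-1],(780,540),interpolation=cv2.INTER_CUBIC)
cv2.imwrite('pics/c3.png',a);cv2.imwrite('pics/c4.png',b)
```

```text
corner [0.586  0.0799 0.062 ]
corner [ 0.5582 -0.0524  0.062 ]
corner [ 0.4345 -0.0275  0.062 ]
corner [0.4618 0.104  0.062 ]
-11.02376166885943 0.1264681510664485
-11.407040993643006 0.12619706307087583
-11.832653882258569 0.1351699675960704
-11.72091074372014 0.13432225305664636
top [322 181   8   6  25] [325.32 183.96]
side [260 216  13  19 201] [266.67164179 225.38308458]
pole [0.49323987 0.24391608 0.05      ] [0.45417098 0.19006229 0.3       ]
pole [0.5075109  0.23422819 0.05      ] [0.46543326 0.18241688 0.3       ]
pole [0.5678319  0.28611224 0.05      ] [0.51303682 0.22336225 0.3       ]
[ 0.30792947 -0.01152167  1.23579264] [325.97870516 181.11339425]


origin [0.47852338 0.00074988 0.062     ]
```

View pics/c3.png

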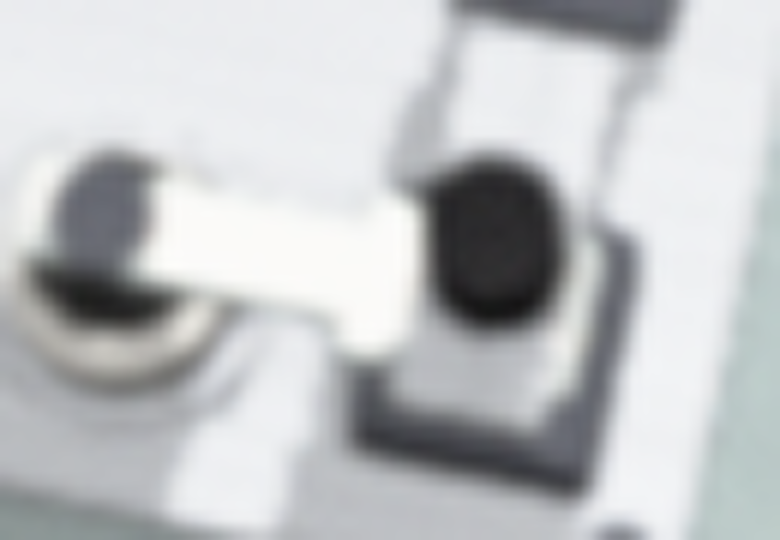

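View pics/c4.png

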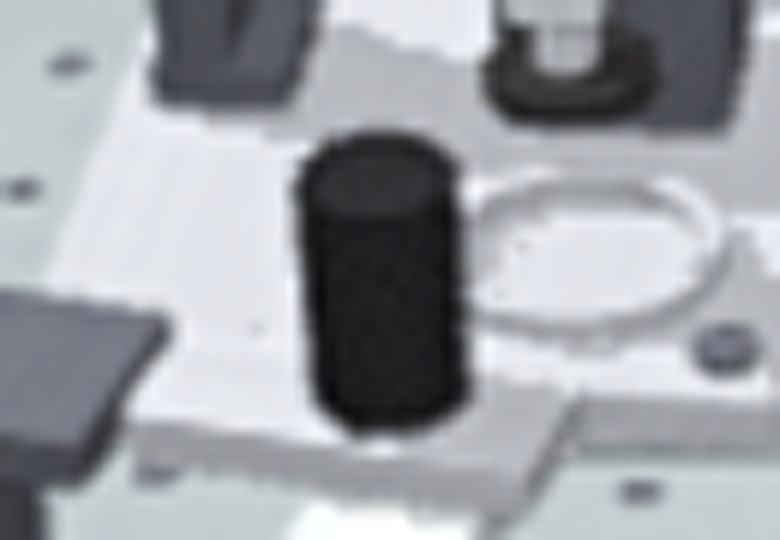

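Run:
```python
from h import *
T=load('top0');S=load('side0')
ut=(495/12+285-.46,225/12+160-.46);us=(380/12+235-.46,175/12+200-.46)
print(ut,us,tri(T,ut,S,us),plane(T,ut,.174),plane(S,us,.174))
print(proj(T,[.48,0,.174]),proj(T,[.48,0,.136]))
# pole from side & top; bottom of pole etc
for uv in((235,368),(200,100)): print(ray(S,uv))
```

```text
(325.79, 178.29) (266.2066666666667, 214.12333333333333) (array([4.82287992e-01, 3.27112042e-04, 1.74345968e-01]), np.float64(0.0015007924332282893)) [4.83102181e-01 4.03540833e-04 1.74000000e-01] [ 4.81623275e-01 -1.07237818e-04  1.74000000e-01]
[325.99288055 180.00747579] [326.17267519 183.29834026]
(array([0.34364743, 0.69389226, 0.60126195]), array([ 0.20992341, -0.63861716, -0.74033796]))
(array([0.34364743, 0.69389226, 0.60126195]), array([ 0.28902782, -0.90528243, -0.31133044]))
```

```bash
python3 -m handwheel '{"delta_pos":[[0,0,-15],[0,0,-15],[-50,21,0],[-50,21,0],[-50,21,0],[-50,21,0],[-50,21,0],[-50,21,0]],"rotation":[[0,0,-0.111],[0,0,-0.111],[0,0,0],[0,0,0],[0,0,0],[0,0,0],[0,0,0],[0,0,0]],"claw":[-1,-1,-1,-1,-1,-1,-1,-1]}'
```

```text
time: 1.15
tool_pos: [0.2893, 0.1806, 0.2353]
ee_rot: [3.141, -0.0, 1.37]
wrist_force: [1.5, 0.2, -0.2]
width: 0.0939
```

```bash
python3 -m handwheel '{"delta_pos":[[-40,20,0],[-40,30,0],[-35,40,0],[-20,45,0],[-13,38,0],[0,0,0],[0,0,0],[0,0,0]],"rotation":[[0,0,0],[0,0,0],[0,0,0],[0,0,0],[0,0,0],[0,0,0],[0,0,0],[0,0,0]],"claw":[-1,-1,-1,-1,-1,-1,-1,-1]}'
python3 - <<'E'
from h import *
s=snap('wrist','w1')
E
```

```text
time: 2.15
tool_pos: [0.4287, 0.0032, 0.2357]
ee_rot: [3.141, -0.0, 1.37]
wrist_force: [-0.3, 1.3, 0.5]
width: 0.094
```

View pics/w1.png

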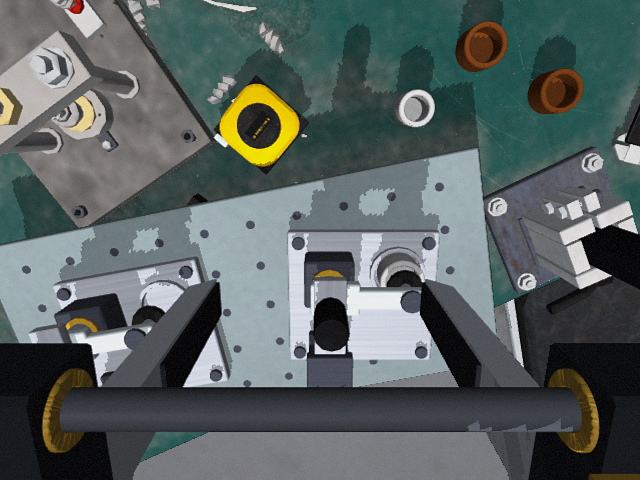

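Run:
```python
from h import *
s=load('w1');print(s['eye'],s['rotation'][:,2],proj(s,[.482,.0003,.174]))
c=[(289.5,230.5),(438.5,230.5),(430,358.5),(289.5,360)]
P=[plane(s,u,.062) for u in c]
for a,b in((0,1),(3,2),(0,3),(1,2)):
    d=P[b]-P[a];print(np.degrees(np.arctan2(d[1],d[0])),np.linalg.norm(d))
a=cv2.resize(s['color'][220:370,280:440,::-1],(800,750),interpolation=cv2.INTER_CUBIC)[:600+0]
a=cv2.resize(s['color'][250:370,280:440,::-1],(800,600),interpolation=cv2.INTER_CUBIC)
cv2.imwrite('pics/c5.png',a)
```

```text
[0.35336053 0.0185624  0.41481656] [ 0.25663871 -0.05173464 -0.96512181] [332.10991663 337.30444875]
78.44866943352166 0.1318145352255202
79.12182708783057 0.13573575139807476
-12.666986253206812 0.12878083674841795
-10.918568438095177 0.12716948083080667
```

View pics/c5.png

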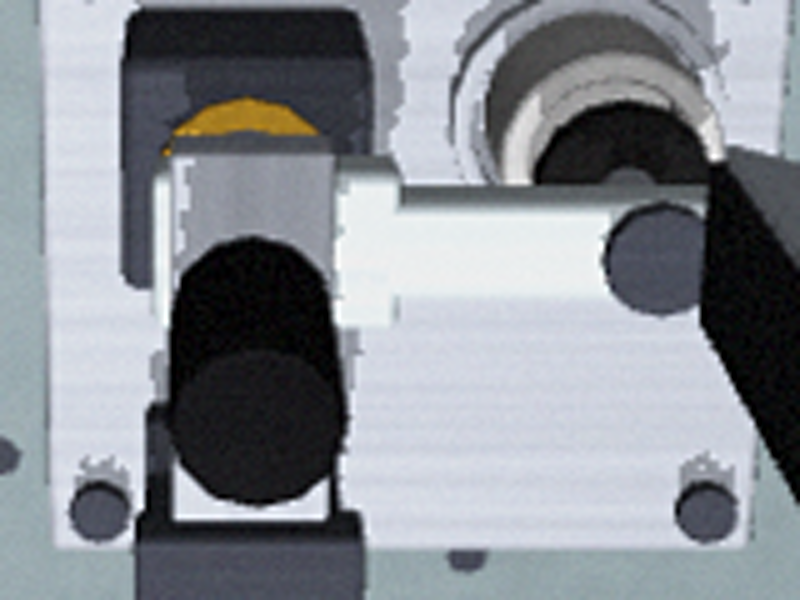

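Run:
```python
from h import *
s=load('w1');T=load('top0');S=load('side0')
u=(331.2,335.2);print(plane(s,u,.174),tri(s,u,T,(325.79,178.29)),tri(s,u,S,(266.2,214.1)))
k=np.array([.4815,.0003])
o=robot.get_obs();d=(k-o['tool_pos'][:2])*1e3;y=o['ee_rot'][2];print(o['tool_pos'],y)
x=np.array([np.cos(y),np.sin(y)]);print('tool',d@x,d@[x[1],-x[0]])
```

```text
[4.80400898e-01 1.28410773e-05 1.74000000e-01] (array([ 4.84089677e-01, -1.46393802e-05,  1.67260715e-01]), np.float64(0.001017265483139361)) (array([ 4.81154753e-01, -9.05127400e-05,  1.73753811e-01]), np.float64(0.0011112751433572932))
[0.42869322 0.00322123 0.23585908] 1.3702625659892842
tool 7.656021202871979 52.330442079670306
```

```bash
python3 -m handwheel '{"delta_pos":[[4,26,0],[4,26,0],[0,0,25],[0,0,25],[0,0,20],[0,0,6.5],[0,0,0],[0,0,0]],"rotation":[[0,0,0],[0,0,0],[0,0,0],[0,0,0],[0,0,0],[0,0,0],[0,0,0],[0,0,0]],"claw":[-1,-1,-1,-1,-1,-1,-1,-1]}'
python3 - <<'E'
from h import *
s=snap('wrist','w2')
snap('side','s2')
print(robot.get_obs()['tool_pos'])
a=s['color'][200:440,160:480,::-1];cv2.imwrite('pics/w2c.png',cv2.resize(a,(800,600)))
E
```

```text
time: 3.2
tool_pos: [0.4824, 0.0, 0.1603]
ee_rot: [3.139, -0.0, 1.369]
wrist_force: [0.2, -0.1, 0.5]
width: 0.0938
[ 4.82467531e-01 -1.05857083e-04  1.60176209e-01]
```

View pics/w2.png

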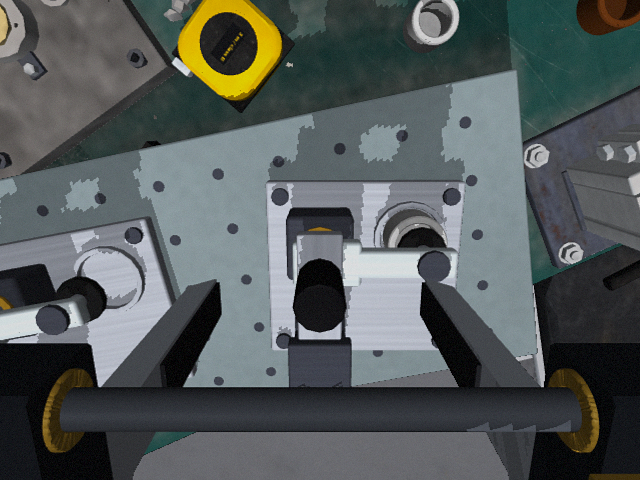

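View pics/s2.png

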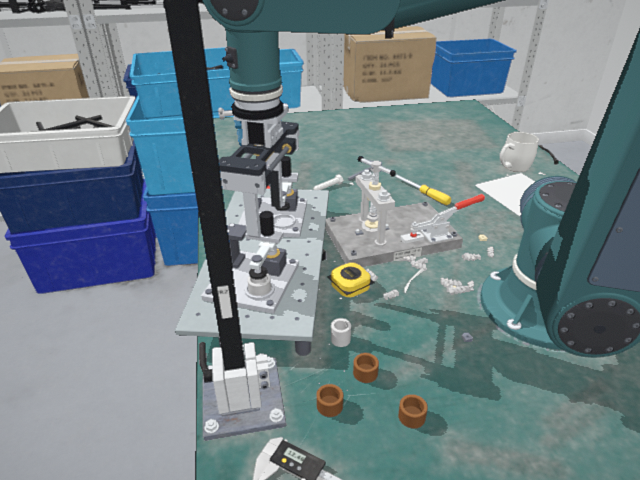

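Run:
```python
from h import *
s=load('w2');o=robot.get_obs();print(proj(s,o['tool_pos']),proj(s,np.array(o['tool_pos'])+[0,0,.014]),plane(s,(320,308),.174),plane(s,(320,308),.174)-o['tool_pos'],proj(s,[.4815,.0,.174]))
```

```text
[319.80447241 299.62967898] [319.79118008 312.42451524] [4.80507049e-01 3.89940924e-04 1.74000000e-01] [-0.00196048  0.0004958   0.01382379] [319.58331353 310.21527356]
```

View pics/w2c.png

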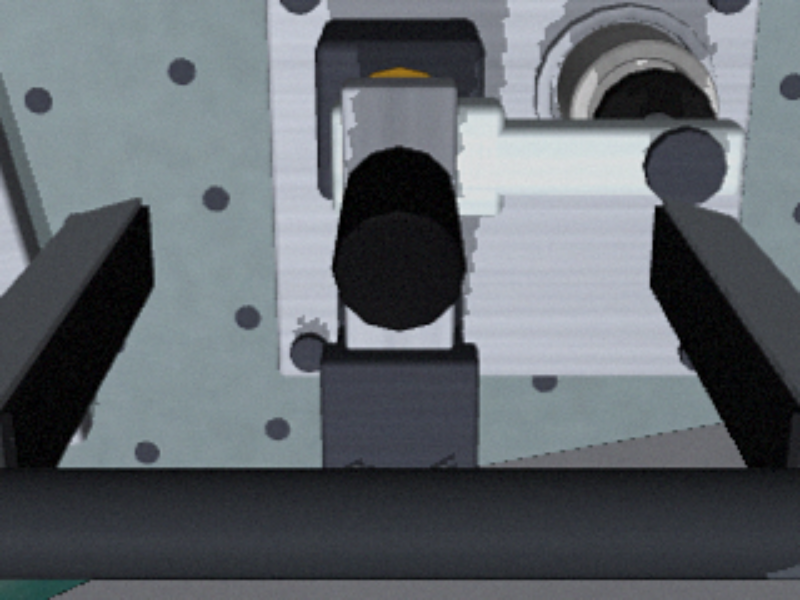

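```bash
python3 -m handwheel '{"delta_pos":[[0,-1,1.5],[0,0,0],[0,0,0],[0,0,0],[0,0,0],[0,0,0],[0,0,0],[0,0,0]],"rotation":[[0,0,0],[0,0,0],[0,0,0],[0,0,0],[0,0,0],[0,0,0],[0,0,0],[0,0,0]],"claw":[-1,1,1,1,1,1,1,1]}'
```

```text
time: 4.3
tool_pos: [0.4809, 0.0001, 0.1575]
ee_rot: [3.142, -0.0, 1.369]
wrist_force: [0.1, -0.5, 0.1]
width: 0.0272
```

```bash
python3 -m handwheel '{"delta_pos":[[0,0,0],[0,0,0],[0,0,0],[0,0,4],[0,0,4],[0,0,4],[0,0,4],[0,0,0]],"rotation":[[0,0,0],[0,0,0],[0,0,0],[0,0,0],[0,0,0],[0,0,0],[0,0,0],[0,0,0]],"claw":[1,1,1,1,1,1,1,1]}'
python3 - <<'E'
from h import *
s=snap('wrist','w3')
o=robot.get_obs();print(o['tool_pos'],o['wrist_force'],o['width'])
E
```

```text
time: 5.3
tool_pos: [0.4818, -0.0002, 0.143]
ee_rot: [3.138, 0.0, 1.369]
wrist_force: [-1.3, -1.6, 8.9]
width: 0.0236
[ 4.81905674e-01 -2.61664647e-04  1.43110744e-01] [-1.03321697 -1.62841241  8.34983252] 0.023180486187339457
```

View pics/w3.png

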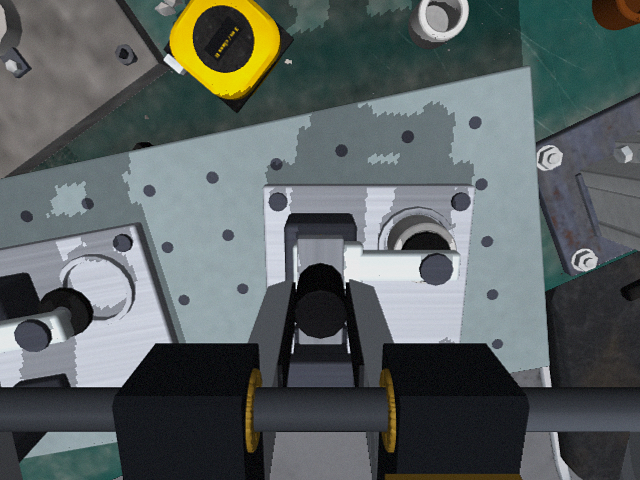

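```bash
python3 -m handwheel '{"delta_pos":[[0,0,2.5],[0,0,0],[0,3,0],[0,4,0],[0,4,0],[0,4,0],[0,4,0],[0,0,0]],"rotation":[[0,0,0],[0,0,0],[0,0,0],[0,0,0],[0,0,0],[0,0,0],[0,0,0],[0,0,0]],"claw":[1,1,1,1,1,1,1,1]}'
python3 - <<'E'
from h import *
o=robot.get_obs();print(o['tool_pos'],o['wrist_force'],o['width'])
E
```

```text
time: 6.35
tool_pos: [0.5014, -0.0042, 0.1413]
ee_rot: [3.136, 0.0, 1.369]
wrist_force: [-0.4, -1.7, 9.2]
width: 0.0233
[ 0.50136987 -0.00422511  0.14131756] [-0.41232002 -1.74975741  9.24843426] 0.02333190039247847
```

```bash
python3 -m handwheel '{"delta_pos":[[0,2,0],[0,2,0],[0,1.5,0],[0,1,0],[0,1,0],[0,0,0],[0,0,0],[0,0,0]],"rotation":[[0,0,0],[0,0,0],[0,0,0],[0,0,0],[0,0,0],[0,0,0],[0,0,0],[0,0,0]],"claw":[1,1,1,1,1,1,1,1]}'
python3 - <<'E'
from h import *
s=snap('wrist','w4');s=snap('side','s4')
o=robot.get_obs();print(o['tool_pos'],o['wrist_force'],o['width'])
E
```

```text
time: 7.35
tool_pos: [0.5049, -0.0049, 0.14]
ee_rot: [-3.138, 0.0, 1.369]
wrist_force: [-7.8, -0.5, 10.3]
width: 0.0232
[ 0.50491383 -0.00491409  0.14002509] [-7.72132316 -0.73772087 10.46972149] 0.023242002317505502
```

View pics/w4.png

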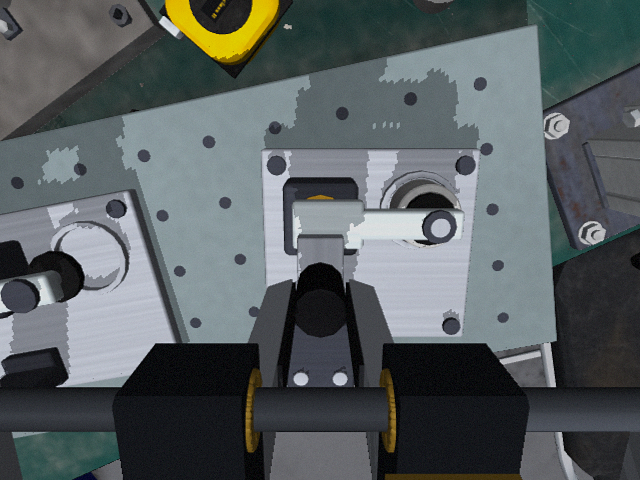

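```bash
python3 -m handwheel '{"delta_pos":[[0,1.5,0],[0,1,0],[0,0,0],[0,0,0],[0,0,0],[0,0,0],[0,0,0],[0,0,0]],"rotation":[[0,0,0],[0,0,0],[0,0,0],[0,0,0],[0,0,0],[0,0,0],[0,0,0],[0,0,0]],"claw":[1,1,1,1,1,1,1,1]}'
python3 - <<'E'
from h import *
o=robot.get_obs();print(o['tool_pos'],o['wrist_force'],o['width'])
E
```

```text
time: 8.45
tool_pos: [0.5052, -0.005, 0.1393]
ee_rot: [-3.132, 0.001, 1.369]
wrist_force: [-11.5, 0.7, 10.7]
width: 0.0231
[ 0.50520019 -0.00498682  0.13933829] [-11.51307521   0.68905464  10.66816859] 0.023069390247226967
```

View pics/s4.png

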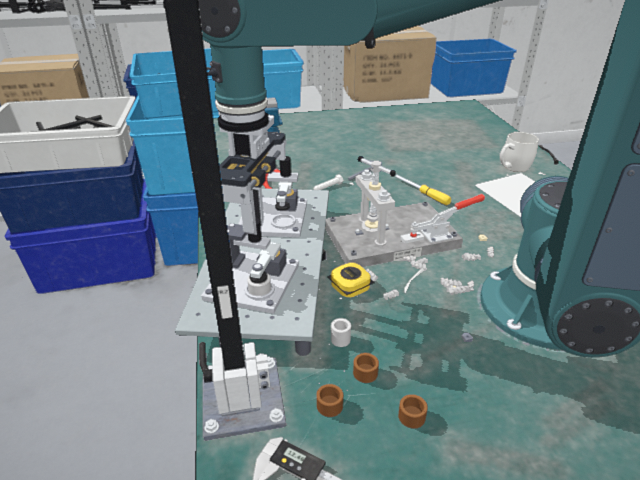

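```bash
python3 -m handwheel '{"delta_pos":[[0,0,-3],[0,-1,-3],[0,-1,-1],[0,-1,0],[0,0,0],[0,0,0],[0,0,0],[0,0,0]],"rotation":[[0,0,0],[0,0,0],[0,0,0],[0,0,0],[0,0,0],[0,0,0],[0,0,0],[0,0,0]],"claw":[1,1,1,1,1,1,1,1]}'
python3 - <<'E'
from h import *
s=snap('wrist','w5')
o=robot.get_obs();print(o['tool_pos'],o['wrist_force'],o['width'])
E
```

```text
time: 9.45
tool_pos: [0.5049, -0.0049, 0.1451]
ee_rot: [-3.137, 0.0, 1.369]
wrist_force: [-6.0, -0.8, 2.3]
width: 0.0232
[ 0.50485507 -0.00492859  0.1450488 ] [-4.84382979 -0.67150619  3.35544341] 0.023331243517078125
```

View pics/w5.png

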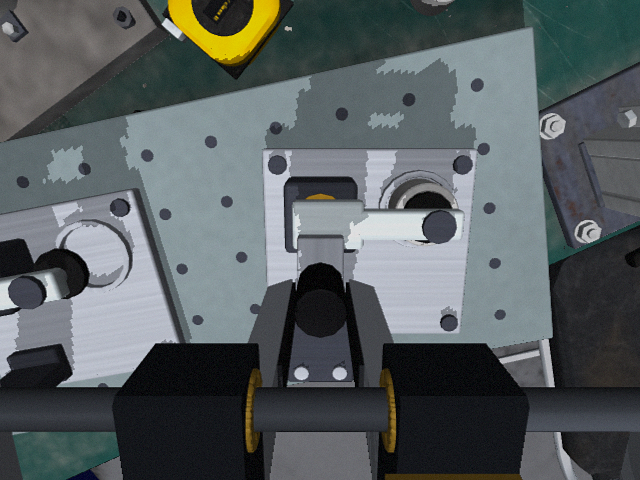

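```bash
python3 -m handwheel '{"delta_pos":[[0,0,0],[0,0,0],[0,0,0],[0,0,0],[0,0,-10],[0,0,-20],[0,0,-30],[0,0,-30]],"rotation":[[0,0,0],[0,0,0],[0,0,0],[0,0,0],[0,0,0],[0,0,0],[0,0,0],[0,0,0]],"claw":[-0.2,-0.2,-0.2,-0.2,-0.2,-0.2,-0.2,-0.2]}'
python3 -m handwheel '{"delta_pos":[[0,-40,0],[0,-40,0],[0,-40,0],[0,0,0],[0,0,0],[0,0,0],[0,0,0],[0,0,0]],"rotation":[[0,0,0],[0,0,0],[0,0,0],[0,0,0],[0,0,0],[0,0,0],[0,0,0],[0,0,0]],"claw":[-1,-1,-1,-1,-1,-1,-1,-1]}'
python3 - <<'E'
from h import *
s=snap('wrist','w6');t=snap('side','s6')
cv2.imwrite('pics/s6c.png',cv2.resize(t['color'][150:310,190:340,::-1],(560,600),interpolation=cv2.INTER_CUBIC))
o=robot.get_obs();print(o['tool_pos'],o['wrist_force'],o['width'])
E
```

```text
time: 10.5
tool_pos: [0.5065, -0.0051, 0.2376]
ee_rot: [3.141, -0.0, 1.369]
wrist_force: [0.5, 0.7, -0.1]
width: 0.0561
time: 11.5
tool_pos: [0.3891, 0.0189, 0.2357]
ee_rot: [-3.141, 0.0, 1.369]
wrist_force: [1.0, 0.1, -0.1]
width: 0.0939
[0.38898723 0.01892262 0.23579082] [ 0.51196173  0.18704498 -0.58201647] 0.0941851239136979
```

View pics/w6.png

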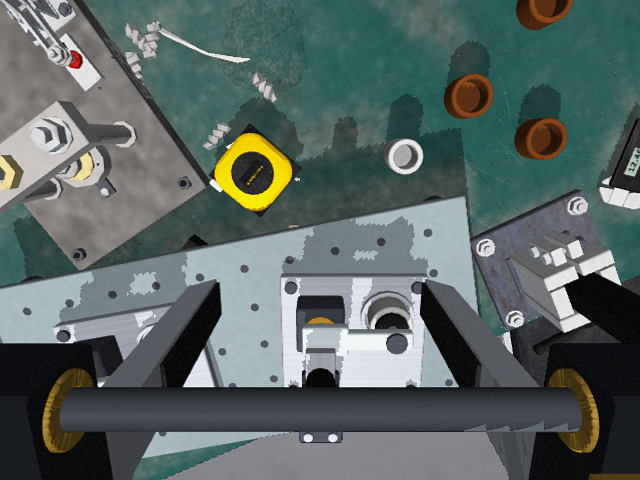

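View pics/s6c.png

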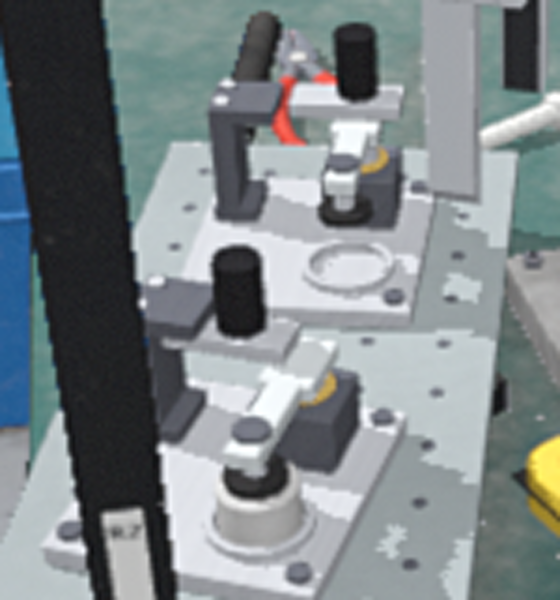

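Run:
```python
from h import *
t=load('s6');T=snap('top','t6')
u=(238/3.733+190-.4,262/3.75+150-.4);p=plane(t,u,.162);print(u,p)
d=p[:2]-[.4785,.0007];a=np.radians(-11.56);print('keeper mm',1e3*d@[np.cos(a),np.sin(a)],1e3*d@[-np.sin(a),np.cos(a)])
print(proj(T,p));cv2.imwrite('pics/t6c.png',cv2.resize(T['color'][120:225,265:465,::-1],(800,420),interpolation=cv2.INTER_CUBIC))
```

```text
(253.3556924725422, 219.46666666666667) [ 0.50411942 -0.00140131  0.162     ]
keeper mm 25.520831387990537 3.075289740481716
[326.991046   167.90896443]
```

View pics/t6c.png

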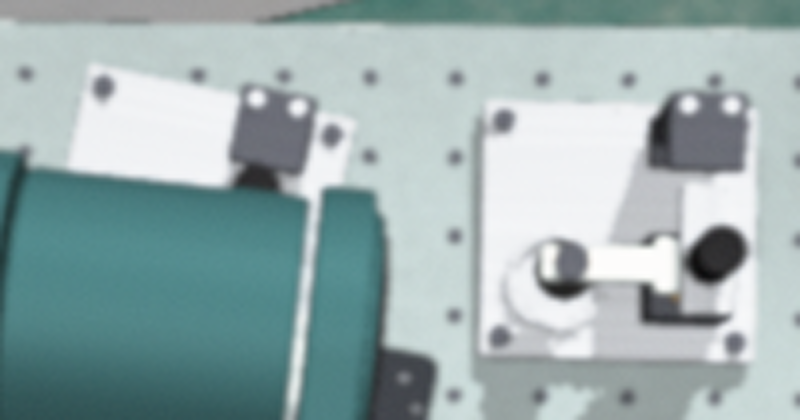

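```bash
python3 -m handwheel '{"delta_pos":[[0,40,0],[0,40,0],[0,25,0],[0,0,0],[0,0,0],[0,0,0],[0,0,0],[0,0,0]],"rotation":[[0,0,0],[0,0,0],[0,0,0],[0,0,0],[0,0,0],[0,0,0],[0,0,0],[0,0,0]],"claw":[-1,-1,-1,-1,-1,-1,-1,-1]}'
python3 - <<'E'
from h import *
s=snap('wrist','w7')
cv2.imwrite('pics/w7c.png',cv2.resize(s['color'][240:390,260:460,::-1],(800,600),interpolation=cv2.INTER_CUBIC))
E
```

```text
time: 12.65
tool_pos: [0.4914, -0.0019, 0.2363]
ee_rot: [3.141, -0.0, 1.369]
wrist_force: [-0.2, -0.6, 0.3]
width: 0.0938
```

View pics/w7c.png

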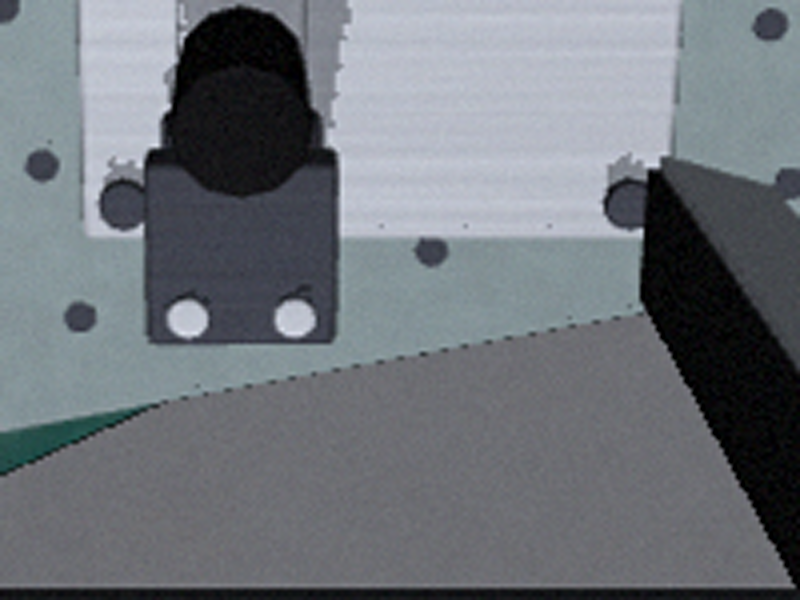

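Run:
```python
from h import *
s=load('w7');f=lambda x,y:(x/4+260-.4,y/4+240-.4)
k=plane(s,f(240,131),.162);a=plane(s,f(242,152),.134);b=plane(s,f(242,342),.134)
an=np.radians(-11.56);ux=np.array([np.cos(an),np.sin(an),0])
print(k,'lip len',(b-a)@ux,'knob keeper vs lip front',.044+(k-a)@ux,'vs back',.081+(k-b)@ux,'vs est origin',(k-[.4785,.0007,.162])@ux)
for z in(.160,.164):print((plane(s,f(240,131),z)-a)@ux+.044)
```

```text
[ 0.50375768 -0.00480113  0.162     ] lip len 0.03792344261582191 knob keeper vs lip front 0.03005823374428309 vs back 0.029134791128461186 vs est origin 0.025847727389886915
0.03076532249767533
0.029351144990890848
```

```bash
python3 -c "
from bench import robot
print(robot.get_obs()['time'],robot.close_job())"
```

```text
the job is handed in; nothing more can be done
12.7 None
```

I locked the clamp with the cup and handed the job in at 12.7 s. I gripped its knob and pressed the plunger down about 18 mm, until the upward force was about 10 N. I then slid the keeper until it met a hard stop: 3.7 N of extra push moved it only 0.3 mm. I eased up until the catch lip took the load, opened the gripper and backed away.

**What the last checks showed:**
- **Plunger:** it rose about 6 mm from the stop, leaving it at about 0.012. The upward force on the gripper dropped from about 10.7 N to 2–3 N, so the lip is holding it.
- **Cup and spare clamp:** the side picture shows the bar under the catch and the foot on the cup, which stands upright in its nest. The spare clamp looked unchanged.
- **Contact:** the gripper was clear, with about 0 N on the wrist.

**Where the measurements disagreed:**
- **Keeper position:** measured against the lip in the wrist picture it came out at 29–30 mm. Measured from my estimate of the clamp's origin it came out at 25.5 mm (side camera) and 25.8 mm (wrist camera). The given stop is 28 mm. I put the spread down to calibration and pixel error, and relied on the hard stop.
- **Knob height at the start:** the wrist and top pair of views gave 0.167 m, while two other pairs gave 0.174 m. I used 0.174 m, which matches the text.

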